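# Fit the three-hole drive plate on the can mixer

### The job

Of the three handled metal plates lying on the paint-mixing bench, take the one with three holes around its rim and put it on the can mixer: turn it so that its holes line up with the three studs, lower it over them and let go only when it is down, so that it lies flat and fully home on the turntable. Leave the other two plates where they are.

Things in the scene. Friction and masses are not known exactly. Their poses are not given: they have to be found in the camera images.
- plate_grip (a point): Three-hole aluminium plate, 144 mm across, 10 thick, 0.4 kg; 40 mm centre bore, three 28 mm through holes on a 48 mm radius, 120 deg apart. Bridge handle: black bar 64 long (x), 22 wide (y), 22 to 48 mm above the plate's underside. Point: middle of the bar, on the axis, 35 mm above the underside. x runs along the bar to one hole (its other end points between the other two); z up.
- mixer_seat (a point): Fixed can mixer: round grey base 220 mm wide, black turntable 160 mm wide (does not turn), top at 55 mm, low black control pod beside it at -x. Point: centre of the turntable's top. On it a hub (20 mm wide, 14 high) and three studs (10 mm wide, 24 high, tapered) on a 48 mm radius, 120 deg apart, one towards x; z up. Play all round in the plate: studs 9 mm, hub 10 mm.
- plate_four_grip (a point): A plate of the same make, size and handle, but with four holes, 90 degrees apart: it does not fit. The point is the middle of its handle bar, 35 mm above its underside. Leave it.
- plate_blank_grip (a point): A smaller plate, 116 mm across, with the same handle and no holes. The point is the middle of its handle bar, 35 mm above its underside. Leave it.
Not all that is in view belongs to the job. What is shaped like the part that bears plate_grip but orange is not meant.

How it is judged:
By the outcome, as a careful person would: the job done as asked, in the order asked, and still so for the second after the job is handed in, with the robot touching nothing.
It also fails if it takes over 38 s, if anything falls off the work surface, if the arm or the gripper's body presses on something with over 40 N, if the wrist force passes 120 N, or if a joint passes its speed limit or range.

### The arm

A 6-joint arm with a two-finger parallel gripper is mounted at the origin on the work surface. World frame = base frame: x ahead of the robot, y to its left, z up, the work surface at z = 0. Lengths are in m, angles in rad, forces in N, time in s.
With the tool pointing down it reaches from about 0.3 to 0.775 m from the base axis. Payload 14.6 kg.
Tool frame: the origin (TCP) lies at the very end of the fingers, on their centre line; the grasp point (between the pads) lies 19 mm behind it; z points along the fingers, y is the direction in which the jaws open and shut (so a half turn about z gives the same grasp; the last joint's range is limited). The gripper opens to 94 mm and grips with 3 to 60 N. Pads are 16 mm wide; open, the fingers measure 119 mm over their backs; the gripper's body (75 mm by 177 mm) begins 78 mm behind the grasp point.
Start: joints at [1.083, 0.3, 1.521, -0, 1.321, -0.067], TCP at [0.225, 0.502, 0.205] pointing down, gripper open.
Joint ranges: [-3.03, 3.03], [-0.79, 2.21], [0.23, 2.52], [-1.04, 4.18], [0, 3.07], [-2.55, 2.55]. Speed limits (rad/s): [2.22, 2.22, 2.57, 3.14, 3.14, 3.14].

### API

Orientations are given as [roll, pitch, yaw] about the fixed x, y, z axes, in that order (R = Rz(yaw) Ry(pitch) Rx(roll)).
In Python, from station import ctrl, eyes gives the robot as it stands.
- The arm moves only by the tool jog_arm, never from a script. Its argument "moves" is a list of rows, each a list of 3 entries, a list of its own where there are three numbers: the shift along the world's x, y, z in mm, then the turn, a rotation vector about the world's x, y, z in units of 5 degrees (1.0 is 5 degrees), then the finger opening in mm, from 0 to 94. In form: [[[tx, ty, tz], [wx, wy, wz], jaw], ...]. A call has 1 to 5 rows; each row is the pose to reach, as a shift and turn from the pose commanded when the call began; what a row does not reach only later rows make up. A row lasts 1/12 s, in which the tool goes at most 41.7 mm and 7.16 degrees, less where a joint would pass 70% of its speed; a pose out of reach is approached as far as the arm can. A call with a gripper value outside its range is refused whole. The fingers move at their own pace and stop on an object; "squeeze" is the grip in N (left out, the last holds). Time passes only in rows, so rows that repeat a pose let the fingers close. It gives the time, the measured TCP pose, the force and the opening at its end, in the units of the state.
- ctrl.get_obs(): the state, without advancing time (a new reading comes with each control period).
- eyes.camera(name): name is "side" or "top"; returns a dict with "frame" (480x640x3 uint8, red, green, blue), "vertical_fov" (degrees; the focal length in pixels is half the picture's height over the tangent of half this angle, whatever the lens; pixels are square), "cx", "cy" (the principal point, pixels), "eye" and "attitude" of the camera in the world. Camera axes: x right, y down, z forward; pixel columns grow to the right and rows downward; lengths in m; the calibration is good to about 2 mm. A picture is of the moment at which its call begins. There is no depth.
- ctrl.hand_in(): hands the job in, once; it reports no verdict.
The state is a dict: "time_s": time; "qpos": joint angles; "joint_vel": joint speeds; "tau": joint torques, N m; "ee_pos": TCP position; "eef_rot": TCP orientation; "force": force on the tool from outside, world axes, zero at the start; "moment": the same for the moment, N m; "grip_width": finger opening in m.
Only numpy, scipy, OpenCV 4.12 (cv2) and the standard library are available. Lean on these libraries where they do the work, as an engineer would, in place of code of your own. Each camera call takes 0.05 s, during which the arm holds its last target.

## Working session

There is one attempt and no reset: what is moved stays moved. The work goes in short steps, Python scripts to look and compute and a tool call to move; the robot and the scene stay as the last step left them, time stands still between calls to the robot, and variables do not carry over. Pictures are saved under pics/ and viewed, and the job is handed in when it is done.

Besides the shell and the picture viewer there is one more tool, called after "Request:" as name(argument=value, ...), one argument or row to a line, values as JSON. jog_arm: Moves the arm, as the interface text tells. Its arguments: {"type":"object","properties":{"moves":{"type":"array","items":{"type":"array"}},"squeeze":{"type":"number"}},"required":["moves"]}

```bash
mkdir -p pics; python3 - <<'E'
from station import ctrl, eyes
import cv2,numpy as np
for n in("side","top"):
    c=eyes.camera(n); cv2.imwrite(f"pics/{n}0.png",c["frame"][:,:,::-1])
    print(n,{k:v for k,v in c.items() if k!="frame"})
print(ctrl.get_obs())
E
```

```text
side {'vertical_fov': 46.28612499062109, 'cx': 319.9692909185599, 'cy': 231.08208880383145, 'eye': array([-0.23108211, -1.0535269 ,  1.04130318]), 'attitude': array([-2.28884693,  0.01872612, -0.68265573])}
top {'vertical_fov': 50.85986678447345, 'cx': 325.499060313638, 'cy': 230.6657256517341, 'eye': array([ 0.22896824, -0.20206924,  1.1433979 ]), 'attitude': array([-2.93103976e+00,  2.12557310e-03, -1.60753934e+00])}
{'time_s': 0.1, 'qpos': array([ 1.08339500e+00,  3.00432799e-01,  1.52151589e+00,  1.74365570e-05,
        1.32068306e+00, -6.65699364e-02]), 'joint_vel': array([-1.33254707e-03, -1.03533084e-03, -6.33781445e-05, -1.95748037e-03,
        3.56029879e-04, -1.56310964e-03]), 'tau': array([ 1.14144509e-04, -5.32642972e+01, -3.53285873e+01,  7.09508127e-02,
        2.34074582e-02,  2.04866421e-05]), 'ee_pos': array([0.22456102, 0.50181582, 0.20493491]), 'eef_rot': array([-3.14055699e+00, -8.59732288e-05,  2.72075690e+00]), 'force': array([-0.60549248,  0.7817217 ,  0.77903784]), 'moment': array([-0.0513254 ,  0.01696113,  0.01086987]), 'grip_width': 0.0939785141965501}
```

View pics/side0.png

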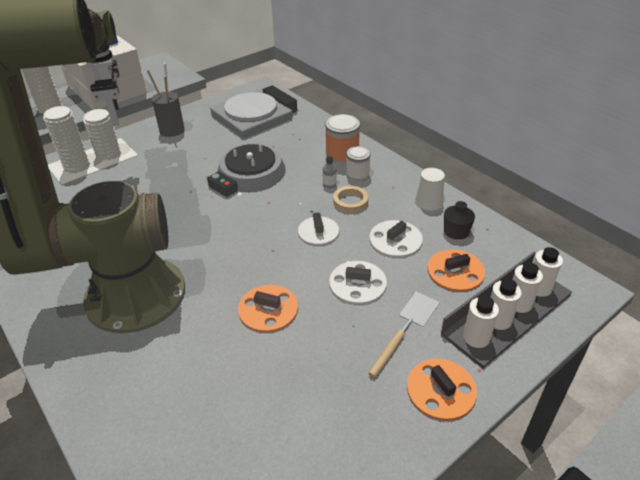

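View pics/top0.png

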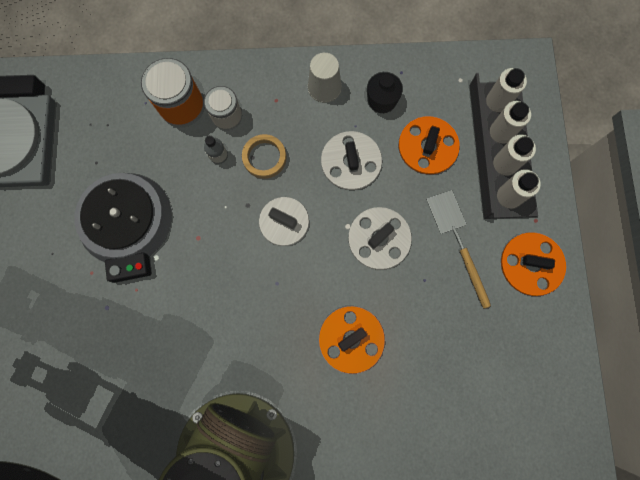

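The top view shows two large white plates at (351,160) and (380,238), the blank at (284,221), and the mixer at (120,213). I'll enlarge these areas.

```bash
python3 - <<'E'
import cv2,numpy as np
t=cv2.imread("pics/top0.png"); s=cv2.imread("pics/side0.png")
a=cv2.resize(t[115:285,250:430],None,fx=2.2,fy=2.2,interpolation=cv2.INTER_CUBIC)
b=cv2.resize(t[165:285,65:185],(374,374),interpolation=cv2.INTER_CUBIC)
cv2.imwrite("pics/zt.png",np.hstack([a,b]))if a.shape[0]==b.shape[0] else print(a.shape,b.shape)
a=cv2.resize(s[200:310,290:430],None,fx=2.8,fy=2.8,interpolation=cv2.INTER_CUBIC)
b=cv2.resize(s[135:205,200:300],None,fx=3.9,fy=3.9,interpolation=cv2.INTER_CUBIC)
h=min(a.shape[0],b.shape[0]);cv2.imwrite("pics/zs.png",np.hstack([a[:h],b[:h]]))
E
```

```text
(no output)
```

View pics/zt.png

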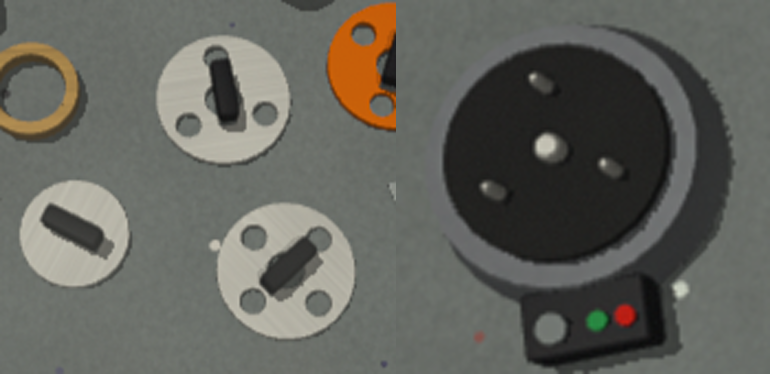

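View pics/zs.png

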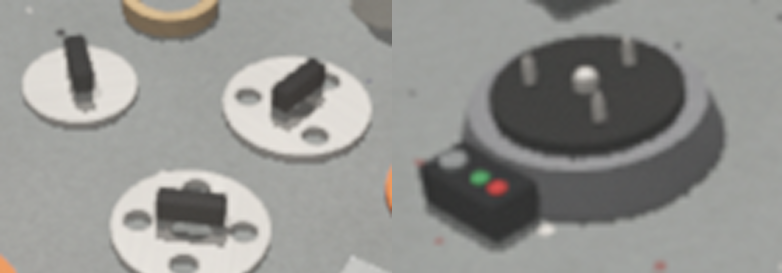

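```bash
cat > h.py <<'E'
import cv2,numpy as np
from scipy.spatial.transform import Rotation as R
from scipy.optimize import least_squares
def cam(c):
    f=240/np.tan(np.radians(c["vertical_fov"]/2)); return f,c["cx"],c["cy"],np.array(c["eye"]),R.from_euler("xyz",c["attitude"]).as_matrix()
def rays(c,p):
    f,cx,cy,e,A=cam(c); p=np.atleast_2d(p).astype(float)
    d=np.c_[(p[:,0]-cx)/f,(p[:,1]-cy)/f,np.ones(len(p))]@A.T
    return e,d/np.linalg.norm(d,axis=1)[:,None]
def plane(c,p,z):
    e,d=rays(c,p); return (e+d*((z-e[2])/d[:,2])[:,None])[:,:2]
def tri(c1,p1,c2,p2):
    M=np.zeros((3,3));b=np.zeros(3)
    for c,p in((c1,p1),(c2,p2)):
        e,d=rays(c,p);P=np.eye(3)-np.outer(d[0],d[0]);M+=P;b+=P@e
    return np.linalg.solve(M,b)
def proj(c,X):
    f,cx,cy,e,A=cam(c); q=(np.atleast_2d(X)-e)@A; return np.c_[q[:,0]/q[:,2]*f+cx,q[:,1]/q[:,2]*f+cy]
def circ(q):
    s=least_squares(lambda v:np.hypot(q[:,0]-v[0],q[:,1]-v[1])-v[2],[*q.mean(0),.07],loss="soft_l1",f_scale=.001);return s.x
E
cat > m.py <<'E'
from station import ctrl,eyes
from h import *
C={n:eyes.camera(n) for n in("top","side")}
roi={"top":dict(plate=(315,125,70,70),four=(343,202,74,74),blank=(255,192,60,60)),"side":dict(plate=(365,216,62,46),four=(325,258,66,48),blank=(294,208,50,40))}
res={}
for n,c in C.items():
    g=cv2.cvtColor(c["frame"],cv2.COLOR_RGB2HSV);V=g[:,:,2]
    for k,(x,y,w,h) in roi[n].items():
        sub=V[y:y+h,x:x+w]
        m=(sub>165).astype(np.uint8)
        cs,_=cv2.findContours(m,cv2.RETR_EXTERNAL,cv2.CHAIN_APPROX_NONE);o=max(cs,key=cv2.contourArea)
        o=cv2.convexHull(o)[:,0]+[x,y]
        el=cv2.fitEllipse(o.astype(np.float32));print(n,k,"ell",np.round(el[0],1),np.round(el[1],1),"circle z=.01",np.round(circ(plane(c,o,.01)),4))
        fill=cv2.fillPoly(np.zeros_like(V),[o.astype(np.int32)],1)
        b=((V<75)&(fill>0)).astype(np.uint8) if 1 else 0
        b=((V<62)).astype(np.uint8)[y:y+h,x:x+w]
        cs,_=cv2.findContours(b,cv2.RETR_EXTERNAL,cv2.CHAIN_APPROX_NONE);o2=max(cs,key=cv2.contourArea)[:,0]+[x,y]
        r=cv2.minAreaRect(o2.astype(np.float32));print("   bar rect",np.round(r[0],1),np.round(r[1],1),round(r[2],1))
        bx=cv2.boxPoints(r)
        res[n,k]=(el[0],r[0])
        print("   bar box on z=.048",np.round(plane(c,bx,.048),3).tolist())
        hm=((m==0)&(fill[y:y+h,x:x+w]>0)).astype(np.uint8)
for k in roi["top"]: print(k,"plate ctr tri",np.round(tri(C["top"],res["top",k][0],C["side"],res["side",k][0]),4),"bar tri",np.round(tri(C["top"],res["top",k][1],C["side"],res["side",k][1]),4))
for n,(x,y,w,h) in dict(top=(75,170,95,95),side=(215,138,72,45)).items():
    c=C[n];V=c["frame"].max(2)[y:y+h,x:x+w]
    m=cv2.morphologyEx((V<60).astype(np.uint8),cv2.MORPH_OPEN,np.ones((3,3)))
    cs,_=cv2.findContours(m,cv2.RETR_EXTERNAL,cv2.CHAIN_APPROX_NONE);o=cv2.convexHull(max(cs,key=cv2.contourArea))[:,0]+[x,y]
    el=cv2.fitEllipse(o.astype(np.float32));res[n]=el[0];print(n,"turntable",el,circ(plane(c,o,.055)))
print("table tri",tri(C["top"],res["top"],C["side"],res["side"]))
E
python3 m.py
```

```text
top plate ell [351.  159.6] [56.5 59.8] circle z=.01 [ 0.6415 -0.2753  0.0706]
   bar rect [351.3 156.3] [29.3 12. ] 74.1
   bar box on z=.048 [[0.666, -0.253], [0.673, -0.28], [0.604, -0.295], [0.597, -0.268]]
top four ell [378.5 237.3] [59.2 65. ] circle z=.01 [ 0.4513 -0.3313  0.0708]
   bar rect [380.3 234.8] [11.3 29. ] 45.0
   bar box on z=.048 [[0.436, -0.297], [0.481, -0.345], [0.462, -0.362], [0.418, -0.314]]
top blank ell [283.3 220.6] [47.2 48.9] circle z=.01 [ 0.499  -0.1122  0.0561]
   bar rect [282.6 218.3] [28.2  9.8] 26.6
   bar box on z=.048 [[0.5, -0.081], [0.52, -0.091], [0.489, -0.147], [0.469, -0.136]]
side plate ell [396.6 236.3] [37.4 55.3] circle z=.01 [ 0.644  -0.2772  0.0746]
   bar rect [401.  229.5] [ 3.5 12. ] 45.0
   bar box on z=.048 [[0.622, -0.295], [0.664, -0.285], [0.662, -0.296], [0.62, -0.306]]
side four ell [356.9 280. ] [43.4 60.2] circle z=.01 [ 0.453  -0.3301  0.0761]Traceback (most recent call last):
  File "m.py", line 17, in <module>
    cs,_=cv2.findContours(b,cv2.RETR_EXTERNAL,cv2.CHAIN_APPROX_NONE);o2=max(cs,key=cv2.contourArea)[:,0]+[x,y]
                                                                        ~~~^^^^^^^^^^^^^^^^^^^^^^^^
ValueError: max() iterable argument is empty
```

```bash
sed -i 's/b=((V<62))/b=((V<(62 if n=="top" else 85)))/' m.py; cat >> m.py <<'E'
# holes of the three-hole plate (top view): grey blobs in the disc, away from the bar
c=C["top"];f=c["frame"];print("bar V",f[229,400],f[273,357],"hole V",f[166,370],f[171,335],"plate",f[160,330])
ctr=np.array([.6418,-.2758])
for k,cn in(("top",ctr),):
    V=C[k]["frame"].max(2)
    yy,xx=np.mgrid[120:200,310:395];q=plane(C[k],np.c_[xx.ravel(),yy.ravel()],.01)-cn
    r=np.hypot(*q.T);a=np.degrees(np.arctan2(q[:,1],q[:,0]));v=V[yy.ravel(),xx.ravel()]
    s=(r>.034)&(r<.062)&(v<150)
    hst,_=np.histogram(a[s],np.arange(-180,181,10));print(hst.tolist())
    lab=np.zeros(V.shape,np.uint8);lab[yy.ravel()[s],xx.ravel()[s]]=1
    nn,_,st,ce=cv2.connectedComponentsWithStats(lab)
    for i in range(1,nn):
        if st[i,4]>15:
            p=plane(C[k],ce[i],.01)[0]-cn;print("hole",st[i,4],ce[i],np.hypot(*p),np.degrees(np.arctan2(p[1],p[0])))
E
python3 m.py
```

```text
top plate ell [351.  159.6] [56.5 59.8] circle z=.01 [ 0.6416 -0.2753  0.0706]
   bar rect [351.8 156.2] [29.4 11.3] 77.5
   bar box on z=.048 [[0.668, -0.257], [0.673, -0.282], [0.603, -0.293], [0.598, -0.268]]
top four ell [378.5 237.3] [59.2 65. ] circle z=.01 [ 0.4513 -0.3313  0.0708]
   bar rect [380.3 234.8] [11.3 29. ] 45.0
   bar box on z=.048 [[0.436, -0.297], [0.481, -0.345], [0.462, -0.362], [0.418, -0.314]]
top blank ell [283.3 220.6] [47.2 48.8] circle z=.01 [ 0.499  -0.1122  0.0561]
   bar rect [282.6 218.3] [28.2  9.8] 26.6
   bar box on z=.048 [[0.5, -0.081], [0.52, -0.091], [0.489, -0.147], [0.469, -0.136]]
side plate ell [396.5 236.4] [37.2 55.3] circle z=.01 [ 0.644  -0.2772  0.0745]
   bar rect [396.2 230.6] [ 9.6 22. ] 53.1
   bar box on z=.048 [[0.597, -0.278], [0.672, -0.27], [0.661, -0.303], [0.588, -0.31]]
side four ell [357.1 280.2] [43.1 59.6] circle z=.01 [ 0.4529 -0.3318  0.0748]
   bar rect [357.7 273.6] [23.6 11.2] 6.3
   bar box on z=.048 [[0.409, -0.335], [0.437, -0.308], [0.476, -0.352], [0.447, -0.378]]
side blank ell [318.1 229.3] [27.8 42.7] circl
[... 209 characters left out ...]
2] bar tri [ 0.6426 -0.2768  0.0307]
four plate ctr tri [ 0.4526 -0.3302  0.0065] bar tri [ 0.4532 -0.3314  0.0312]
blank plate ctr tri [ 0.5004 -0.1126  0.007 ] bar tri [ 0.4999 -0.1132  0.0325]
top turntable ((116.62545776367188, 214.02435302734375), (68.91070556640625, 74.08248138427734), 66.3305892944336) [0.51802144 0.25423825 0.08078424]Traceback (most recent call last):
  File "m.py", line 27, in <module>
    cs,_=cv2.findContours(m,cv2.RETR_EXTERNAL,cv2.CHAIN_APPROX_NONE);o=cv2.convexHull(max(cs,key=cv2.contourArea))[:,0]+[x,y]
                                                                                      ~~~^^^^^^^^^^^^^^^^^^^^^^^^
ValueError: max() iterable argument is empty
```

```bash
sed -i 's/m=cv2.morphologyEx((V<60)/m=cv2.morphologyEx((V<(60 if n=="top" else 78))/' m.py; cat >> m.py <<'E'
for n,(x,y,w,h) in dict(top=(75,170,95,95),side=(215,138,72,45)).items():
    V=C[n]["frame"].max(2)
    yy,xx=np.mgrid[y:y+h,x:x+w];q=plane(C[n],np.c_[xx.ravel(),yy.ravel()],.067)-[.518,.254]
    s=(np.hypot(*q.T)<.072)&(V[yy.ravel(),xx.ravel()]>(75 if n=="top" else 90))
    lab=np.zeros(V.shape,np.uint8);lab[yy.ravel()[s],xx.ravel()[s]]=1
    nn,_,st,ce=cv2.connectedComponentsWithStats(lab)
    for i in range(1,nn): print(n,"blob",st[i].tolist(),ce[i].round(1),"z=.067",plane(C[n],ce[i],.067)[0].round(4))
E
python3 m.py | tail -24
```

```text
bar rect [357.7 273.6] [23.6 11.2] 6.3
   bar box on z=.048 [[0.409, -0.335], [0.437, -0.308], [0.476, -0.352], [0.447, -0.378]]
side blank ell [318.  229.2] [27.8 42.6] circle z=.01 [ 0.5007 -0.1142  0.0597]
   bar rect [318.  222.5] [19.8  7.1] 79.7
   bar box on z=.048 [[0.504, -0.088], [0.522, -0.096], [0.477, -0.167], [0.46, -0.159]]
plate plate ctr tri [ 0.644  -0.2768  0.0082] bar tri [ 0.6434 -0.2757  0.0295]
four plate ctr tri [ 0.4514 -0.3294  0.0081] bar tri [ 0.4532 -0.3314  0.0312]
blank plate ctr tri [ 0.5004 -0.1126  0.0071] bar tri [ 0.4999 -0.1132  0.0325]
top turntable ((116.6050796508789, 214.044677734375), (68.90056610107422, 74.0118179321289), 66.98795318603516) [0.51794635 0.25428657 0.08072824]
side turntable ((249.74276733398438, 159.44332885742188), (29.68968391418457, 49.72597122192383), 84.19733428955078) [0.51632663 0.24428114 0.08098142]
table tri [0.52126572 0.25810045 0.04367935]
bar V [175 174 161] [109 113 107] hole V [110 114 108] [107 112 107] plate [176 173 161]
[5, 6, 10, 6, 2, 26, 41, 33, 8, 0, 0, 0, 0, 0, 0, 0, 8, 27, 41, 35, 10, 0, 0, 0, 0, 0, 0, 0, 1, 28, 40, 35, 5, 0, 0, 1]
hole 121 [348.2231405  140.79338843] 0.04677063203162636 6.116585651654647
hole 110 [369.96363636 166.08181818] 0.04726399711684735 -113.4496972704216
hole 109 [335.34862385 171.22018349] 0.04811648834503164 126.26162239770514
hole 28 [357.28571429 172.78571429] 0.036511189383489136 -159.75308828302775
top blob [108, 188, 4, 5, 11] [109.2 190. ] z=.067 [0.5691 0.2685]
top blob [109, 208, 9, 9, 62] [113.2 211.7] z=.067 [0.5189 0.2571]
top blob [130, 216, 4, 4, 14] [131.5 217.5] z=.067 [0.5043 0.2162]
top blob [92, 223, 4, 4, 13] [ 93.6 224.6] z=.067 [0.4913 0.2984]
side blob [226, 142, 41, 15, 142] [244.9 147.2] z=.067 [0.5327 0.295 ]
side blob [268, 147, 2, 2, 2] [268.5 147.5] z=.067 [0.5889 0.2442]
side blob [246, 152, 9, 14, 72] [250.4 157.6] z=.067 [0.5127 0.2339]
```

```bash
python3 - <<'E'
from station import eyes
from h import *
C={n:eyes.camera(n) for n in("top","side")}
a=C["top"]["frame"][165:260,72:172];b=C["side"]["frame"][138:183,210:290]
a=cv2.resize(a,None,fx=6,fy=6,interpolation=cv2.INTER_LANCZOS4);b=cv2.resize(b,None,fx=10,fy=10,interpolation=cv2.INTER_LANCZOS4)
b=cv2.convertScaleAbs(b,alpha=1.3)
for im,(x0,y0),s in((a,(72,165),6),(b,(210,138),10)):
    for x in range(0,im.shape[1],10*s): cv2.line(im,(x,0),(x,6),(0,255,0),2)
    for y in range(0,im.shape[0],10*s): cv2.line(im,(0,y),(6,y),(0,255,0),2)
cv2.imwrite("pics/a1.png",a[:,:,::-1]);cv2.imwrite("pics/b1.png",b[:,:,::-1])
E
```

```text
(no output)
```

View pics/a1.png

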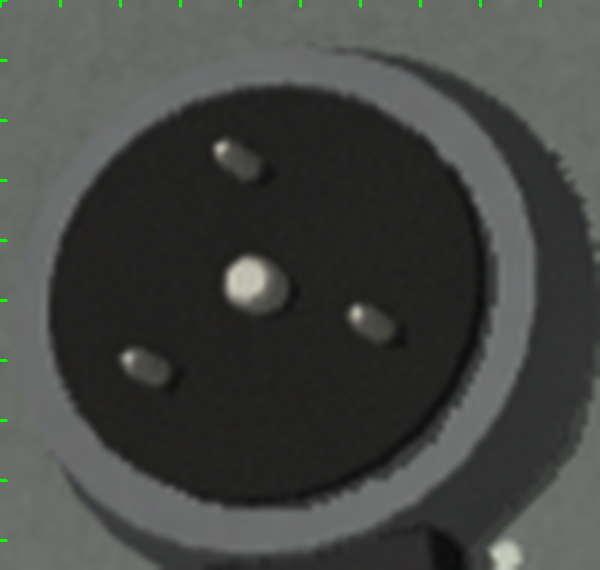

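View pics/b1.png

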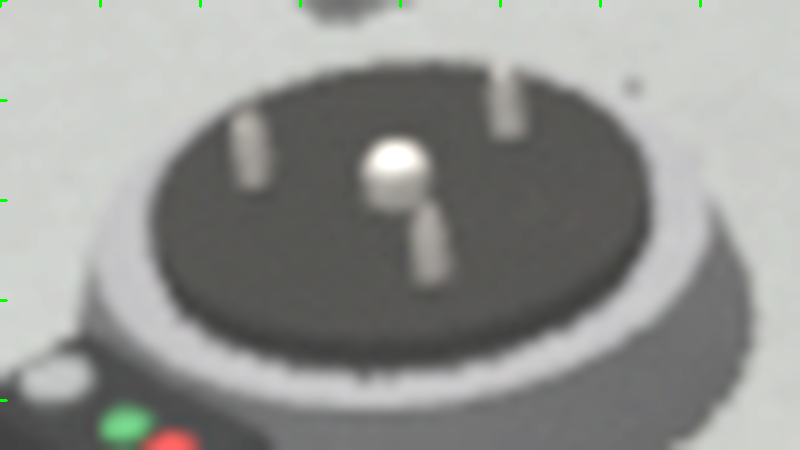

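```bash
python3 - <<'E'
from station import eyes
from h import *
C={n:eyes.camera(n) for n in("top","side")}
T=np.array([(221,149),(356,314),(130,357),(246,279)])/6+[72,165]-.45
S=np.array([(501,72),(430,210),(246,117),(397,158)])/10+[210,138]-.45
P=np.array([tri(C["top"],t,C["side"],s) for t,s in zip(T,S)]);print(P.round(4))
m=P[:3].mean(0);print("mean",m,np.degrees(np.arctan2(*(P[:3]-m)[:,1::-1].T)),np.hypot(*(P[:3]-m)[:,:2].T))
print("top@.078",plane(C["top"],T[:3],.078).mean(0),"hub@.069",plane(C["top"],T[3],.069),"side@.078",plane(C["side"],S[:3],.078).mean(0),plane(C["side"],S[3],.069))
E
```

```text
[[0.5694 0.2665 0.0744]
 [0.5051 0.2126 0.0772]
 [0.4913 0.2941 0.077 ]
 [0.5223 0.258  0.0662]]
mean [0.52190664 0.25772653 0.07619822] [  10.50122091 -110.4665703   130.11784714] [0.04827248 0.04817668 0.04751751]
top@.078 [0.51999875 0.25766712] hub@.069 [[0.51995306 0.25765909]] side@.078 [0.52185753 0.25459207] [[0.52177226 0.25350996]]
```

Measured so far:

| Item | Position (x, y) in m | Yaw |
|---|---|---|
| Three-hole plate | (0.6425, -0.276) | about 6.4° |
| Mixer seat | (0.521, 0.2565) | about 9.5° |

Triangulated heights agree with the text. Moving over the plate now, with tool yaw 186.4°.

Request:
jog_arm(
  moves=[
    [[17, -31, 8], [0, 0, 0.6], 60],
    [[34, -62, 16], [0, 0, 1.2], 60],
    [[51, -93, 24], [0, 0, 1.8], 60],
    [[68, -124, 32], [0, 0, 2.4], 60],
    [[85, -155, 40], [0, 0, 3.05], 60],
  ],
)

```text
time_s: 1.02
ee_pos: [0.31, 0.3455, 0.2459]
eef_rot: [3.141, 0.0, 2.99]
force: [-0.0, -0.2, 0.2]
grip_width: 0.0645
```

Request:
jog_arm(
  moves=[
    [[17, -31, 0], [0, 0, 0.6], 60],
    [[34, -62, 0], [0, 0, 1.2], 60],
    [[51, -93, 0], [0, 0, 1.8], 60],
    [[68, -124, 0], [0, 0, 2.4], 60],
    [[85, -155, 0], [0, 0, 3.05], 60],
  ],
)

```text
time_s: 1.43
ee_pos: [0.3951, 0.1904, 0.2457]
eef_rot: [3.141, 0.001, -3.027]
force: [0.9, -0.0, 0.2]
grip_width: 0.06
```

Request:
jog_arm(
  moves=[
    [[17, -31, 0], [0, 0, 0], 60],
    [[34, -62, 0], [0, 0, 0], 60],
    [[51, -93, 0], [0, 0, 0], 60],
    [[68, -124, 0], [0, 0, 0], 60],
    [[85, -155, 0], [0, 0, 0], 60],
  ],
)

```text
time_s: 1.85
ee_pos: [0.4802, 0.0352, 0.2457]
eef_rot: [-3.142, 0.001, -3.03]
force: [0.5, 0.8, 0.6]
grip_width: 0.0599
```

Request:
jog_arm(
  moves=[
    [[17, -31, 0], [0, 0, 0], 60],
    [[34, -62, 0], [0, 0, 0], 60],
    [[51, -93, 0], [0, 0, 0], 60],
    [[68, -124, 0], [0, 0, 0], 60],
    [[85, -155, 0], [0, 0, 0], 60],
  ],
)

```text
time_s: 2.27
ee_pos: [0.5652, -0.1198, 0.2454]
eef_rot: [-3.142, 0.0, -3.03]
force: [-0.7, 0.5, -0.5]
grip_width: 0.0598
```

Request:
jog_arm(
  moves=[
    [[16, -31, 0], [0, 0, 0], 60],
    [[31, -62, 0], [0, 0, 0], 60],
    [[46, -93, -20], [0, 0, 0], 60],
    [[62, -124, -45], [0, 0, 0], 60],
    [[77, -156, -70], [0, 0, 0], 60],
  ],
)

```text
time_s: 2.68
ee_pos: [0.6413, -0.2735, 0.1763]
eef_rot: [-3.141, 0.001, -3.03]
force: [0.5, 1.0, 0.7]
grip_width: 0.0597
```

Request:
jog_arm(
  moves=[
    [[0, 0, -30], [0, 0, 0], 60],
    [[0, 0, -60], [0, 0, 0], 60],
    [[0, 0, -80], [0, 0, 0], 60],
    [[0, 0, -95], [0, 0, 0], 60],
    [[0, 0, -95], [0, 0, 0], 60],
  ],
)

```text
time_s: 3.1
ee_pos: [0.6392, -0.2712, 0.0781]
eef_rot: [3.138, -0.005, -3.03]
force: [0.0, -0.2, -0.3]
grip_width: 0.06
```

```bash
python3 - <<'E'
from station import ctrl,eyes
import cv2,numpy as np
a=eyes.camera("top")["frame"][110:210,290:410];b=eyes.camera("side")["frame"][170:270,340:460]
a,b=[cv2.resize(i,(400,333),interpolation=cv2.INTER_CUBIC) for i in(a,b)]
cv2.imwrite("pics/g1.png",np.hstack([a,b])[:,:,::-1])
print(ctrl.get_obs()["ee_pos"])
E
```

```text
[ 0.64074765 -0.27187676  0.08241784]
```

View pics/g1.png

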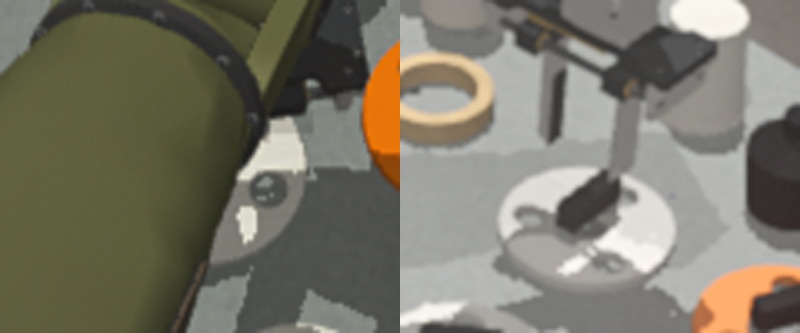

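The side view shows the fingers above the handle and straddling it, with nothing touched. I'll let the arm settle before descending.

Request:
jog_arm(
  moves=[
    [[0, 0, 0], [0, 0, 0], 60],
    [[0, 0, 0], [0, 0, 0], 60],
    [[0, 0, 0], [0, 0, 0], 60],
  ],
)

```text
time_s: 3.45
ee_pos: [0.6411, -0.2721, 0.0834]
eef_rot: [-3.141, 0.002, -3.03]
force: [-0.3, -0.3, -0.1]
grip_width: 0.0599
```

```bash
python3 - <<'E'
from station import ctrl,eyes
import cv2,numpy as np
from h import *
o=ctrl.get_obs();print(o["ee_pos"],o["eef_rot"])
c=eyes.camera("side");print(proj(c,o["ee_pos"]), proj(c,[.6425,-.276,.035]))
cv2.imwrite("pics/g2.png",cv2.resize(c["frame"][170:270,340:460],(720,600),interpolation=cv2.INTER_CUBIC)[:,:,::-1])
E
```

```text
[ 0.6410979  -0.27207265  0.08344245] [-3.14057390e+00  1.58751900e-03 -3.03003192e+00]
[[395.51157314 215.24353356]] [[395.66210381 229.45531554]]
```

View pics/g2.png

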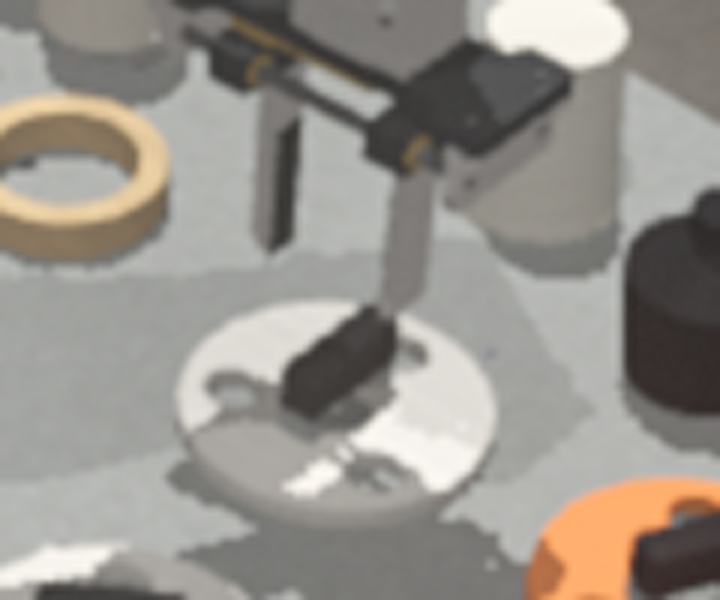

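Request:
jog_arm(
  moves=[
    [[1.5, -4, -15], [0, 0, 0], 60],
    [[1.5, -4, -30], [0, 0, 0], 60],
    [[1.5, -4, -45], [0, 0, 0], 60],
    [[1.5, -4, -58], [0, 0, 0], 60],
    [[1.5, -4, -66], [0, 0, 0], 60],
  ],
)

```text
time_s: 3.92
ee_pos: [0.6414, -0.2756, 0.0133]
eef_rot: [3.14, -0.002, -3.03]
force: [-0.2, 0.3, -0.3]
grip_width: 0.0598
```

Request:
jog_arm(
  moves=[
    [[0, 0, 0], [0, 0, 0], 60],
    [[0, 0, 0], [0, 0, 0], 60],
    [[0, 0, 0], [0, 0, 0], 60],
  ],
)

```text
time_s: 4.17
ee_pos: [0.6426, -0.276, 0.0169]
eef_rot: [-3.141, 0.001, -3.03]
force: [-1.2, -0.1, -0.3]
grip_width: 0.0601
```

```bash
python3 - <<'E'
from station import ctrl,eyes
import cv2,numpy as np
from h import *
o=ctrl.get_obs();print(o["ee_pos"],o["eef_rot"])
c=eyes.camera("side");print(proj(c,o["ee_pos"]), proj(c,[.6425,-.276,.035]))
cv2.imwrite("pics/g3.png",cv2.resize(c["frame"][190:270,350:446],(720,600),interpolation=cv2.INTER_CUBIC)[:,:,::-1])
E
```

```text
[ 0.64258393 -0.27603606  0.0168905 ] [-3.14095128e+00  9.76627340e-04 -3.02996143e+00]
[[395.23165304 234.43021097]] [[395.66210381 229.45531554]]
```

View pics/g3.png

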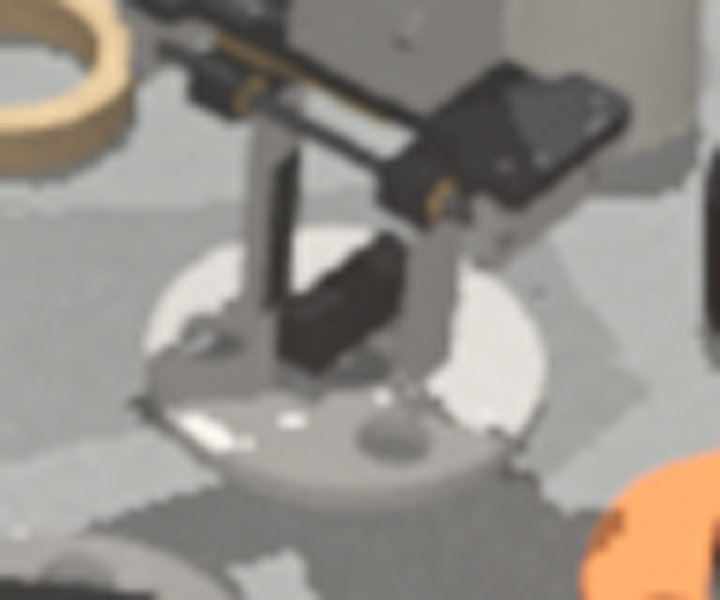

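The fingers stand on both sides of the bar, well centred, so I'll close.

Request:
jog_arm(
  moves=[
    [[0, 0, 0], [0, 0, 0], 45],
    [[0, 0, 0], [0, 0, 0], 30],
    [[0, 0, 0], [0, 0, 0], 18],
    [[0, 0, 0], [0, 0, 0], 10],
    [[0, 0, 0], [0, 0, 0], 10],
  ],
  squeeze=45,
)

```text
time_s: 4.63
ee_pos: [0.6422, -0.2759, 0.0162]
eef_rot: [-3.141, 0.0, -3.03]
force: [0.2, -0.0, -0.5]
grip_width: 0.0303
```

Request:
jog_arm(
  moves=[
    [[0, 0, 0], [0, 0, 0], 10],
    [[0, 0, 0], [0, 0, 0], 10],
    [[0, 0, 0], [0, 0, 0], 10],
  ],
)

```text
time_s: 4.88
ee_pos: [0.6422, -0.2759, 0.0161]
eef_rot: [-3.142, -0.0, -3.03]
force: [1.0, 0.3, 0.6]
grip_width: 0.0213
```

Request:
jog_arm(
  moves=[
    [[0, 0, 0], [0, 0, 0], 10],
    [[0, 0, 6], [0, 0, 0], 10],
    [[0, 0, 14], [0, 0, 0], 10],
    [[0, 0, 25], [0, 0, 0], 10],
    [[0, 0, 40], [0, 0, 0], 10],
  ],
)

```text
time_s: 5.3
ee_pos: [0.6418, -0.2756, 0.0565]
eef_rot: [3.141, -0.001, -3.03]
force: [-0.6, 0.7, -5.6]
grip_width: 0.0219
```

Request:
jog_arm(
  moves=[
    [[0, 0, 20], [0, 0, 0], 10],
    [[0, 0, 50], [0, 0, 0], 10],
    [[0, 0, 80], [0, 0, 0], 10],
    [[0, 0, 110], [0, 0, 0], 10],
    [[0, 0, 130], [0, 0, 0], 10],
  ],
)

```text
time_s: 5.72
ee_pos: [0.6426, -0.2761, 0.1914]
eef_rot: [-3.139, 0.004, -3.03]
force: [0.6, -0.4, -4.6]
grip_width: 0.022
```

Request:
jog_arm(
  moves=[
    [[0, 0, 5], [0, 0, 0], 10],
    [[0, 0, 5], [0, 0, 0], 10],
  ],
)

```text
time_s: 5.88
ee_pos: [0.6426, -0.2761, 0.1936]
eef_rot: [-3.14, 0.003, -3.03]
force: [0.1, 0.5, -4.6]
grip_width: 0.0218
```

```bash
python3 - <<'E'
from station import ctrl,eyes
import cv2,numpy as np
from h import *
o=ctrl.get_obs();print(o["ee_pos"],o["eef_rot"],o["force"],o["grip_width"])
c=eyes.camera("side")
cv2.imwrite("pics/g4.png",c["frame"][:,:,::-1])
E
```

```text
[ 0.64258152 -0.27605633  0.19357071] [-3.13967260e+00  3.01395274e-03 -3.03003482e+00] [ 0.06324631  0.54692658 -4.59065753] 0.021776454496079165
```

View pics/g4.png

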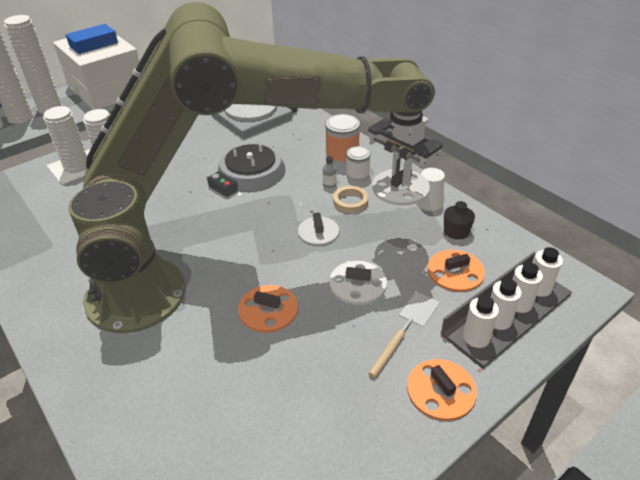

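The plate is held at (400,183) in the side view, hanging level. Carrying it over to the mixer.

Request:
jog_arm(
  moves=[
    [[-4, 18, 0], [0, 0, 0], 10],
    [[-11, 48, 0], [0, 0, 0.1], 10],
    [[-19, 84, 0], [0, 0, 0.2], 10],
    [[-27, 120, 0], [0, 0, 0.2], 10],
    [[-35, 155, 0], [0, 0, 0.2], 10],
  ],
)

```text
time_s: 6.35
ee_pos: [0.6057, -0.1192, 0.1889]
eef_rot: [3.14, -0.003, -3.013]
force: [0.2, -0.1, -5.2]
grip_width: 0.0217
```

Request:
jog_arm(
  moves=[
    [[-8, 36, 0], [0, 0, 0.1], 10],
    [[-16, 72, 0], [0, 0, 0.2], 10],
    [[-24, 108, 0], [0, 0, 0.2], 10],
    [[-32, 144, 0], [0, 0, 0.2], 10],
    [[-40, 177, 0], [0, 0, 0.2], 10],
  ],
)

```text
time_s: 6.77
ee_pos: [0.5656, 0.058, 0.1893]
eef_rot: [3.141, -0.003, -2.995]
force: [0.9, 1.0, -5.0]
grip_width: 0.0217
```

Request:
jog_arm(
  moves=[
    [[-8, 36, 0], [0, 0, 0.1], 10],
    [[-16, 72, 0], [0, 0, 0.2], 10],
    [[-24, 108, 0], [0, 0, 0.2], 10],
    [[-32, 140, 0], [0, 0, 0.2], 10],
    [[-38, 165, 0], [0, 0, 0.2], 10],
  ],
)

```text
time_s: 7.18
ee_pos: [0.5274, 0.2233, 0.1892]
eef_rot: [-3.141, -0.003, -2.977]
force: [0.7, 0.6, -4.6]
grip_width: 0.022
```

Request:
jog_arm(
  moves=[
    [[-4, 18, -10], [0, 0, 0], 10],
    [[-8, 32, -20], [0, 0, 0], 10],
    [[-9, 36, -35], [0, 0, 0], 10],
    [[-9, 36, -50], [0, 0, 0], 10],
    [[-9, 36, -60], [0, 0, 0], 10],
  ],
)

```text
time_s: 7.6
ee_pos: [0.5187, 0.257, 0.1279]
eef_rot: [-3.141, -0.004, -2.977]
force: [-0.0, -0.6, -5.1]
grip_width: 0.0217
```

Request:
jog_arm(
  moves=[
    [[0, 0, 0], [0, 0, 0], 10],
    [[0, 0, 0], [0, 0, 0], 10],
    [[0, 0, 0], [0, 0, 0], 10],
  ],
)

```text
time_s: 7.85
ee_pos: [0.5204, 0.257, 0.1316]
eef_rot: [3.141, 0.0, -2.978]
force: [0.2, 0.3, -4.3]
grip_width: 0.0217
```

```bash
python3 - <<'E'
from station import ctrl,eyes
import cv2,numpy as np
o=ctrl.get_obs();print(o["ee_pos"],o["eef_rot"],o["force"],o["grip_width"])
a=eyes.camera("top")["frame"][140:280,40:200];b=eyes.camera("side")["frame"][95:215,180:317]
a,b=[cv2.resize(i,(400,350),interpolation=cv2.INTER_CUBIC) for i in(a,b)]
cv2.imwrite("pics/p1.png",np.hstack([a,b])[:,:,::-1])
E
```

```text
[0.52043997 0.25696496 0.13156302] [ 3.14148916e+00  4.18650037e-04 -2.97815582e+00] [ 0.16337464  0.33945357 -4.32106129] 0.021677872843494747
```

View pics/p1.png

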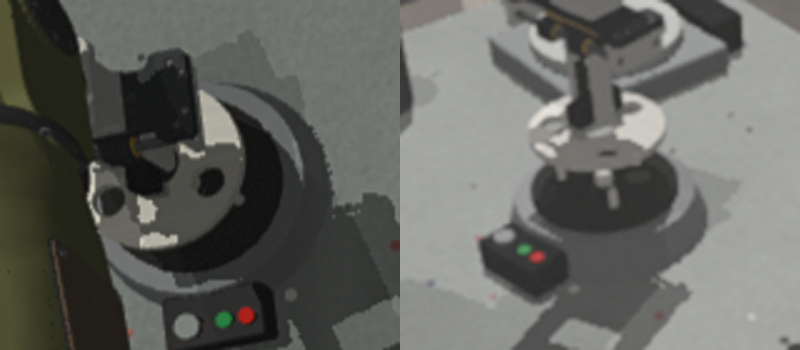

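```bash
python3 - <<'E'
from station import ctrl,eyes
from h import *
o=ctrl.get_obs();p=o["ee_pos"];yaw=o["eef_rot"][2]+np.pi
c=eyes.camera("top");s=eyes.camera("side")
for k in range(3):
    a=yaw+k*2*np.pi/3;X=np.array([p[0]+.048*np.cos(a),p[1]+.048*np.sin(a),p[2]-.016+.009]);
    print(X.round(3),"top",(proj(c,X)[0]-[40,140])*2.5,"side",(proj(s,X)[0]-[180,95])*2.92+[400,0])
E
```

```text
[0.568 0.265 0.125] top [148.20654027 106.43517229] side [626.95528781 106.25216933]
[0.49  0.294 0.125] top [107.53272577 197.41007389] side [550.54404984 120.51111627]
[0.504 0.212 0.125] top [207.24914633 178.03691704] side [604.33671576 147.84061415]
```

The predicted hole positions match the picture within about 2 mm, so I'll lower it.

Request:
jog_arm(
  moves=[
    [[0, 0, -10], [0, 0, 0], 10],
    [[0, 0, -19], [0, 0, 0], 10],
    [[0, 0, -26], [0, 0, 0], 10],
    [[0, 0, -32], [0, 0, 0], 10],
    [[0, 0, -38], [0, 0, 0], 10],
  ],
)

```text
time_s: 8.47
ee_pos: [0.52, 0.257, 0.0921]
eef_rot: [-3.141, -0.001, -2.978]
force: [0.3, -0.8, -4.3]
grip_width: 0.0216
```

Request:
jog_arm(
  moves=[
    [[0, 0, -4], [0, 0, 0], 10],
    [[0, 0, -8], [0, 0, 0], 10],
    [[0, 0, -12], [0, 0, 0], 10],
    [[0, 0, -15], [0, 0, 0], 10],
    [[0, 0, -17], [0, 0, 0], 10],
  ],
)

```text
time_s: 8.88
ee_pos: [0.5201, 0.2571, 0.0758]
eef_rot: [-3.142, -0.0, -2.978]
force: [-0.8, -0.2, -4.1]
grip_width: 0.0221
```

Request:
jog_arm(
  moves=[
    [[0, 0, 0], [0, 0, 0], 10],
    [[0, 0, 0], [0, 0, 0], 10],
  ],
)

```text
time_s: 9.05
ee_pos: [0.5202, 0.2572, 0.0762]
eef_rot: [3.142, 0.0, -2.978]
force: [0.7, -1.0, -4.8]
grip_width: 0.0219
```

No contact forces and the underside is already below the stud tips. I'll go on in small steps to contact.

Request:
jog_arm(
  moves=[
    [[0, 0, -1], [0, 0, 0], 10],
    [[0, 0, -2], [0, 0, 0], 10],
    [[0, 0, -3], [0, 0, 0], 10],
    [[0, 0, -4], [0, 0, 0], 10],
    [[0, 0, -4], [0, 0, 0], 10],
  ],
)

```text
time_s: 9.47
ee_pos: [0.5201, 0.2571, 0.0719]
eef_rot: [-3.142, -0.0, -2.978]
force: [-0.1, 0.2, -4.8]
grip_width: 0.0214
```

Request:
jog_arm(
  moves=[
    [[0, 0, -0.5], [0, 0, 0], 10],
    [[0, 0, -1], [0, 0, 0], 10],
    [[0, 0, -1.5], [0, 0, 0], 10],
    [[0, 0, -1.5], [0, 0, 0], 10],
  ],
)

```text
time_s: 9.8
ee_pos: [0.5202, 0.2572, 0.0711]
eef_rot: [3.142, 0.0, -2.978]
force: [-3.2, -1.4, 3.3]
grip_width: 0.0217
```

Contact came at z = 0.0711, which is exactly the fully-home height, with the force rising from -4.8 to +3.3 N. Releasing.

Request:
jog_arm(
  moves=[
    [[0, 0, 0], [0, 0, 0], 25],
    [[0, 0, 0], [0, 0, 0], 32],
    [[0, 0, 0], [0, 0, 0], 40],
    [[0, 0, 0], [0, 0, 0], 46],
    [[0, 0, 0], [0, 0, 0], 46],
  ],
)

```text
time_s: 10.22
ee_pos: [0.5203, 0.2571, 0.0706]
eef_rot: [3.142, 0.0, -2.978]
force: [-0.0, 0.0, -0.8]
grip_width: 0.0453
```

Request:
jog_arm(
  moves=[
    [[0, 0, 0], [0, 0, 0], 46],
    [[0, 0, 5], [0, 0, 0], 46],
    [[0, 0, 15], [0, 0, 0], 46],
    [[0, 0, 35], [0, 0, 0], 46],
    [[0, 0, 65], [0, 0, 0], 46],
  ],
)

```text
time_s: 10.63
ee_pos: [0.5193, 0.2567, 0.1353]
eef_rot: [-3.141, -0.003, -2.978]
force: [0.3, -0.6, -0.3]
grip_width: 0.0459
```

Request:
jog_arm(
  moves=[
    [[0, 0, 35], [0, 0, 0], 46],
    [[0, 0, 70], [0, 0, 0], 46],
    [[-20, -35, 100], [0, 0, 0], 46],
    [[-40, -70, 100], [0, 0, 0], 46],
    [[-60, -105, 100], [0, 0, 0], 46],
  ],
)

```text
time_s: 11.05
ee_pos: [0.4619, 0.1553, 0.2381]
eef_rot: [3.141, 0.004, -2.976]
force: [2.3, -0.9, -0.4]
grip_width: 0.0458
```

Request:
jog_arm(
  moves=[
    [[0, -38, 0], [0, 0, 0], 46],
    [[0, -76, 0], [0, 0, 0], 46],
    [[0, -110, 0], [0, 0, 0], 46],
    [[0, -140, 0], [0, 0, 0], 46],
    [[0, -150, 0], [0, 0, 0], 46],
  ],
)

```text
time_s: 11.47
ee_pos: [0.4622, 0.003, 0.2367]
eef_rot: [-3.141, 0.001, -2.98]
force: [-0.5, -0.6, -0.1]
grip_width: 0.0461
```

```bash
python3 - <<'E'
from station import ctrl,eyes
import cv2,numpy as np
o=ctrl.get_obs();print(o["time_s"],o["ee_pos"],o["force"],o["grip_width"])
A=eyes.camera("top")["frame"];B=eyes.camera("side")["frame"]
a,b=[cv2.resize(i,(400,350),interpolation=cv2.INTER_CUBIC) for i in(A[150:270,55:192],B[120:210,195:298])]
cv2.imwrite("pics/f1.png",np.hstack([a,b])[:,:,::-1]);cv2.imwrite("pics/f2.png",B[:,:,::-1]);cv2.imwrite("pics/f3.png",A[:,:,::-1])
E
```

```text
11.4667 [0.4621524  0.00298185 0.23671285] [-0.48484083 -0.56749524 -0.06750238] 0.04610840324605373
```

View pics/f1.png

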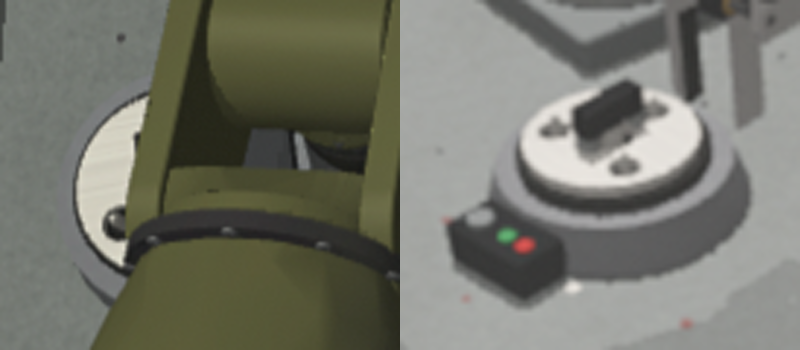

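View pics/f2.png

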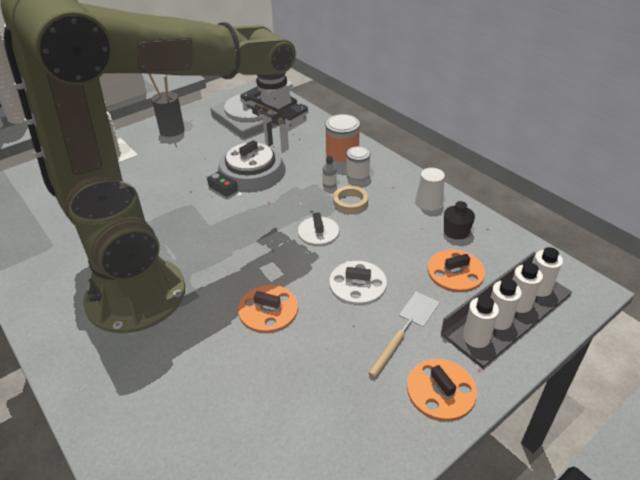

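In the side view the plate lies flat on the turntable, centred at (249,156), and the other plates have not moved. I'll clear the top view and check the height.

Request:
jog_arm(
  moves=[
    [[0, -38, 0], [0, 0, 0], 46],
    [[0, -76, 0], [0, 0, 0], 46],
    [[0, -114, 0], [0, 0, 0], 46],
    [[0, -150, 0], [0, 0, 0], 46],
    [[0, -175, 0], [0, 0, 0], 46],
  ],
)

```text
time_s: 11.98
ee_pos: [0.4626, -0.1702, 0.236]
eef_rot: [-3.141, 0.0, -2.977]
force: [-0.1, 0.3, 0.6]
grip_width: 0.046
```

```bash
python3 - <<'E'
from station import ctrl,eyes
from h import *
C={n:eyes.camera(n) for n in("top","side")};E={}
for n,(x,y,w,h) in dict(top=(75,170,95,95),side=(215,136,72,48)).items():
    c=C[n];m=(c["frame"].min(2)[y:y+h,x:x+w]>150).astype(np.uint8);m=cv2.morphologyEx(m,cv2.MORPH_OPEN,np.ones((3,3)))
    cs,_=cv2.findContours(m,0,1);o=cv2.convexHull(max(cs,key=cv2.contourArea))[:,0]+[x,y]
    E[n]=cv2.fitEllipse(o.astype(np.float32))[0];print(n,E[n],circ(plane(c,o,.065)))
print(tri(C["top"],E["top"],C["side"],E["side"]))
a,b=[cv2.resize(i,(400,350),interpolation=cv2.INTER_CUBIC) for i in(C["top"]["frame"][150:270,55:192],C["side"]["frame"][120:210,195:298])]
cv2.imwrite("pics/f4.png",np.hstack([a,b])[:,:,::-1])
E
```

```text
top (113.44338989257812, 212.51490783691406) [0.51856631 0.25720549 0.07136907]
side (245.2764434814453, 152.5596160888672) [0.5276467  0.28226767 0.13990077]
[0.51169368 0.25368048 0.07671311]
```

View pics/f4.png

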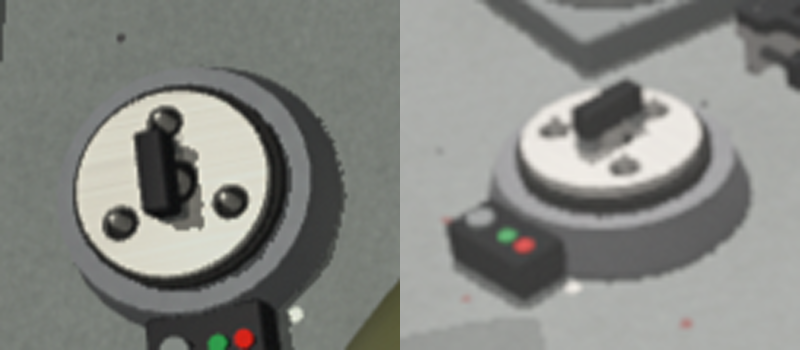

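All three studs show inside the holes. The side mask leaked into the bench, so I'll redo that one with a higher threshold and then hand in.

```bash
python3 - <<'E'
from station import ctrl,eyes
from h import *
C={n:eyes.camera(n) for n in("top","side")};E={}
for n,(x,y,w,h),t in(("top",(75,170,95,95),150),("side",(226,139,52,36),195)):
    c=C[n];m=(c["frame"].min(2)[y:y+h,x:x+w]>t).astype(np.uint8)
    cs,_=cv2.findContours(m,0,1);o=cv2.convexHull(max(cs,key=cv2.contourArea))[:,0]+[x,y]
    E[n]=cv2.fitEllipse(o.astype(np.float32))[0];print(n,E[n],circ(plane(c,o,.065)))
print(tri(C["top"],E["top"],C["side"],E["side"]))
print(ctrl.hand_in())
E
```

```text
top (113.44338989257812, 212.51490783691406) [0.51856631 0.25720549 0.07136907]
side (248.71951293945312, 154.7239532470703) [0.52052654 0.25529454 0.07155581]
[0.51973618 0.2575533  0.0624621 ]
the job is handed in; nothing more can be done
None
```

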